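# Brake lever check on a trolley handle

### The job

Two trolley push handles stand on the bench, one with a long brake lever and one with a short one. Check the long lever: press it in towards its bar with the outside of the fingers until it comes up against its stop short of the bar, let it spring right back, then press it in to the stop a second time and finish there, still holding it in. Do not grip or force the lever, and leave the short lever and everything else on the bench where they are.

Things in the scene. Friction and masses are not known exactly. Their poses are not given: they have to be found in the camera images.
- long_unit: Fixed stand with the long lever's push handle. Origin: underside of the grey base plate (120x170x10 mm), centre. In its frame (mm): bar along y at x=30, z=120, y -115 to 90, black grip radius 16; post and clamp at y=66, top z=141; lever pivot x=-15, y=35, black ears up to z=138. The lever is on the bar's -x side (robot side), same height, runs from the pivot towards -y and is pressed in towards +x.
- short_unit: Fixed stand with the short lever's push handle. Origin: underside of the grey base plate (120x170x10 mm), centre. In its frame (mm): bar along y at x=30, z=120, y -115 to 90, black grip radius 16; post and clamp at y=66, top z=141; lever pivot x=-15, y=35, black ears up to z=138. The lever is on the bar's -x side (robot side), same height, runs from the pivot towards -y and is pressed in towards +x.
- long_lever_pad (a point): Place to press: outer (robot-side) face of the long aluminium lever (132 mm), at mid-height, 32 mm short of its tip, 100 mm from the pivot; moves with it. Blade 10 mm thick, 18 mm high. Axes: -y along the lever to its tip, +x through the blade towards the bar, z up. At rest the lever leans 0.30 rad out from the bar; the point travels 30 mm to the stop, where lever and bar are parallel.
- long_lever (a joint): Angle of the long lever, rad: 0 at rest, 0.30 at its built-in stop, some 25 mm clear of the grip. It springs back: pressing at the pad takes about 2 N at first and 5.5 N just before the stop, where it turns rigid.
- short_lever_pad (a point): The same point on the short lever (78 mm), 32 mm short of its tip, 46 mm from the pivot. Not to be pressed.
- short_lever (a joint): Angle of the short lever, rad: 0 at rest; same spring and stop. Must stay at rest.
- specimen_cup_0: Bystander, loose: screw-top specimen cup, 56 across, 54 high, between and behind the two stands (mm). Origin: centre of its underside.
- specimen_cup_1: Bystander, loose: screw-top specimen cup, 56 across, 54 high, in front of and between the stands (mm). Origin: centre of its underside.
- cartridge_d: Bystander, loose: small box-shaped test cartridge, 36x36x56 high, at the left (mm). Origin: centre of its underside.
- cartridge_e: Bystander, loose: small box-shaped test cartridge, 36x36x56 high, at the left front (mm). Origin: centre of its underside.
- marker_blue: Bystander, loose: marker pen lying on the bench, 139 long, at the front edge (mm). Origin: centre of its underside.
- lab_timer: Bystander, loose: flat digital timer, 68x66x18, at the right (mm). Origin: centre of its underside.

How it is judged:
By the outcome, as a careful person would: the job done as asked, in the order asked, and still so for the second after the job is handed in, while the arm keeps its last pose, push and grip.
It also fails if it takes over 40 s, if anything falls off the work surface, if the arm or the gripper's body presses on something with over 40 N, if the wrist force passes 120 N, or if a joint passes its speed limit or range.

### The arm

A 6-joint arm with a two-finger parallel gripper is mounted at the origin on a cart in front of the work surface, level with it; the furniture and walls round the work are solid. World frame = base frame: x ahead of the robot, y to its left, z up, the work surface at z = 0. Lengths are in mm, angles in rad, forces in N, time in s.
With the tool pointing down it reaches from about 275 to 850 mm from the base axis. Payload 19 kg.
Tool frame: the origin (TCP) lies at the very end of the fingers, on their centre line; the grasp point (between the pads) lies 19 mm behind it; z points along the fingers, y is the line along which they close (so a half turn about z gives the same grasp; the last joint's range is limited). The gripper opens to 85 mm and grips with 20 to 120 N. Pads are 22 mm wide; open, the fingers measure 114 mm over their backs; the gripper's body (76 mm by 85 mm) begins 54 mm behind the grasp point. The pads swing forward as they close: fully open they stand 13 mm farther back than shut.
Start: joints at [1.138, 0.15, 1.437, -0, 1.554, -0.134], TCP at [169.268, 549.486, 203.867] pointing down, gripper open.
Joint ranges: [-2.8, 2.8], [-0.68, 2.1], [0.12, 2.68], [-1.39, 4.53], [0.16, 2.79], [-2.81, 2.81]. Speed limits (rad/s): [1.89, 1.89, 2.22, 3.01, 3.01, 3.01].

### API

Orientations are given as a rotation vector (axis times angle).
In Python, from bench import observe, camera, finish_job, cut_out gives the robot as it stands. The module is installed in compiled form; this text tells all that it offers.
- The arm moves only by the tool jog_arm, never from a script. Its argument "series" is a list of rows, each a list of 2 entries, a list of its own where there are three numbers: the shift along the world's x, y, z in mm, then the turn about the world's z in degrees. A call has 1 to 12 rows; each row shifts and turns the commanded pose from where the row before left it; what a row does not reach is not made up. A row lasts 1/12 s, in which the tool goes at most 41.7 mm and 7.16 degrees, less where a joint would pass 70% of its speed; a pose out of reach is approached as far as the arm can. A call is refused whole if a number of a shift passes 41.7 or a number of a turn 7.16, either way. A call with a gripper value outside its range is refused whole. "hand" is the opening, from 0 (shut) to 1 (fully open), set as the call begins (left out, the last holds). The fingers move at their own pace and stop on an object; "newtons" is the grip in N (left out, the last holds). Time passes only in rows, so rows that do not move let the fingers close. It gives the time, the measured TCP pose, the force, the opening and the grip force at its end, in the units of the state.
- observe(): the state, without advancing time (a new reading comes with each control period).
- camera(name): name is "scene" or "top" or "wrist"; returns a dict with "image" (480x640x3 uint8, red, green, blue), "fx", "fy", "cx", "cy" (pixels), "extrinsics" (4x4, takes a point from world to camera coordinates); the wrist camera has in their place "tool_from_camera" (4x4, takes a point from camera to tool coordinates, whose origin is the TCP and whose axes are the flange's). Camera axes: x right, y up, looking along -z (the intrinsics and any distortion apply to the point x, -y, -z); pixel columns grow to the right and rows downward; lengths in mm; the calibration is good to about 2 mm. A picture is of the moment at which its call begins: read the wrist's pose just before it. There is no depth.
- finish_job(): hands the job in; it is judged then, once.
Trained networks look in the newest picture that a camera, given by its name, has taken for a name from the list of things; names that differ only in an ending like _2 or _b are one class to them, and where a whole thing is asked for, a point or a joint stands for the part that bears it (a point fixed in the world has none). Each returns a list of dicts, best first, with "confidence" (0 to 1); they miss things now and then, are a little off and sometimes report something else, mostly with a low value. They report only what shows in the picture. A call takes as long as a camera call.
- cut_out(camera, query): "region" (480x640 bool, what is visible of it) and "at" ([column, row] in pixels, amid what is visible of it).
The state is a dict: "t": time; "q": joint angles; "joint_vel": joint speeds; "joint_torque": joint torques, N m; "tool_pos": TCP position; "orientation": TCP orientation; "force": force on the tool from outside, world axes, zero at the start; "ft_torque": the same for the moment, N m; "gripper_width": finger opening in mm; "grasp_force": force on a finger pad.
Only numpy, scipy, OpenCV 4.12 (cv2) and the standard library are available. Lean on these libraries where they do the work, as an engineer would, in place of code of your own. Each camera call takes 0.05 s, during which the arm holds its last target. There are 200 camera calls.

## Working session

There is one attempt and no reset: what is moved stays moved. The work goes in short steps, Python scripts to look and compute and a tool call to move; the robot and the scene stay as the last step left them, time stands still between calls to the robot, and variables do not carry over. Pictures are saved under pics/ and viewed, at most 10 in all, crops included, and the job is handed in when it is done.

Besides the shell and the picture viewer there is one more tool, called after ">>>" as name([rows], argument=value, ...), one row to a line, values as JSON. jog_arm: Moves the arm, as the interface text tells. Its arguments: {"type":"object","properties":{"series":{"type":"array"},"hand":{"type":"number"},"newtons":{"type":"number"}},"required":["series"]}

```bash
mkdir -p pics; cat > h.py <<'E'
import numpy as np, cv2
from bench import observe, camera, finish_job, cut_out
def save(c,n): cv2.imwrite('pics/'+n, c['image'][:,:,::-1])
def ray(c,uv):
    E=np.array(c['extrinsics']);R=E[:3,:3];t=E[:3,3]
    d=np.array([(uv[0]-c['cx'])/c['fx'],-(uv[1]-c['cy'])/c['fy'],-1.])
    return -R.T@t, R.T@d
def onz(c,uv,z):
    o,d=ray(c,uv); return o+d*(z-o[2])/d[2]
def proj(c,p):
    E=np.array(c['extrinsics']);q=E[:3,:3]@np.array(p)+E[:3,3]
    return c['cx']+c['fx']*q[0]/-q[2], c['cy']-c['fy']*q[1]/-q[2]
E
python3 - <<'E'
from h import *
s=observe();print({k:np.round(v,3) for k,v in s.items()})
for n in('scene','top'):
    c=camera(n);save(c,n+'0.png');print(n,[k for k in c],np.round(c['extrinsics'],3).tolist(),c['fx'])
    for q in('long_unit','short_unit','long_lever_pad','short_lever_pad'):
        for r in cut_out(n,q)[:3]:
            print(q,r['at'],round(r['confidence'],2),r['region'].sum(), np.round(onz(c,r['at'],120)))
E
```

```text
{'t': np.float64(0.0), 'q': array([ 1.138,  0.151,  1.438, -0.   ,  1.554, -0.134]), 'joint_vel': array([ 0.   ,  0.   ,  0.002, -0.001,  0.001, -0.001]), 'joint_torque': array([-5.0000e-03, -7.1303e+01, -5.7087e+01, -0.0000e+00,  8.0000e-03,
        0.0000e+00]), 'tool_pos': array([169.18 , 549.266, 203.305]), 'orientation': array([-4.680e-01, -3.106e+00,  2.000e-03]), 'force': array([ 0.405,  1.142, -0.487]), 'ft_torque': array([-0.038,  0.037, -0.062]), 'grasp_force': np.float64(0.0), 'gripper_width': np.float64(85.678)}
scene ['image', 'fx', 'fy', 'cx', 'cy', 'extrinsics'] [[-0.822, -0.57, -0.008, 440.841], [0.381, -0.56, 0.736, -249.897], [-0.424, 0.602, 0.677, -1398.345], [0.0, 0.0, 0.0, 1.0]] 553.4972267416352
short_unit [252.7, 267.1] 0.93 1214 [577. 241. 120.]
long_lever_pad [353.5, 190.2] 0.61 244 [ 534. -175.  120.]
top ['image', 'fx', 'fy', 'cx', 'cy', 'extrinsics'] [[0.023, -1.0, -0.004, 14.801], [0.997, 0.023, 0.08, -506.263], [-0.08, -0.006, 0.997, -1172.813], [0.0, 0.0, 0.0, 1.0]] 459.4942828822063
long_unit [387.6, 212.6] 0.74 3612 [ 559. -137.  120.]
short_unit [255.7, 212.5] 0.58 3387 [553. 178. 120.]
long_lever_pad [403.9, 228.3] 0.54 274 [ 523. -177.  120.]
short_lever_pad [252.8, 220.5] 0.6 168 [533. 184. 120.]
```

View pics/top0.png

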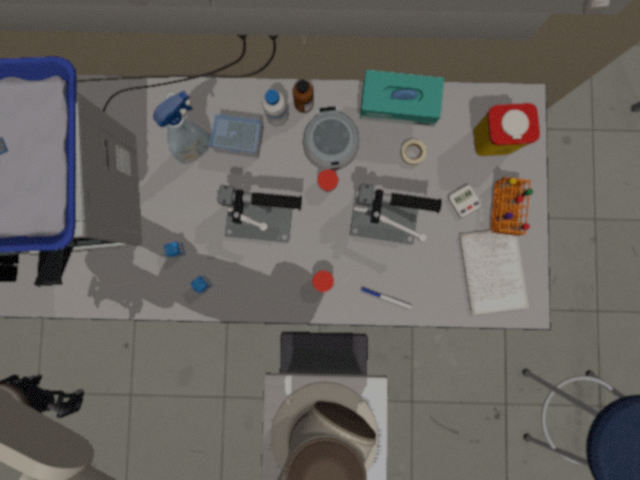

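View pics/scene0.png

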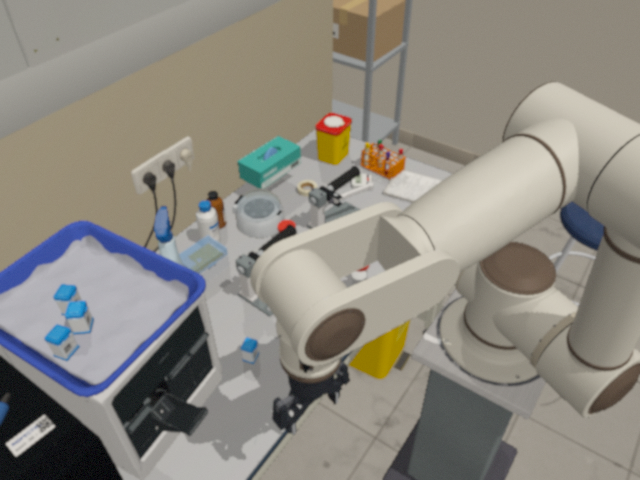

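The top view shows the long unit on the right: plate about (385,223), lever from (361,210) to its tip at (424,238), bar end at (440,206). The scene view only shows it partly, beyond the arm. I'm travelling over with the fingers shut.

>>> jog_arm([
  [[9,-31,3],-3.5],
  [[9,-31,3],-3.5],
  [[9,-31,3],-3.5],
  [[9,-31,3],-3.5],
  [[9,-31,3],-3.5],
  [[9,-31,3],-3.5],
  [[9,-31,3],-3.5],
  [[9,-31,3],-3.5],
  [[9,-31,3],-3.5],
  [[9,-31,3],-3.5],
  [[9,-31,3],-3.5],
  [[9,-31,3],-3.5],
], hand=0, newtons=40)

```text
t: 1.5
tool_pos: [277.2, 176.1, 240.2]
orientation: [1.553, 2.73, 0.001]
force: [0.5, 0.6, 0.9]
gripper_width: -0.3
grasp_force: 0.0
```

>>> jog_arm([
  [[9,-31,3],-3.5],
  [[9,-31,3],-3.5],
  [[9,-31,3],-3.5],
  [[9,-31,3],-3.5],
  [[9,-31,3],-3.5],
  [[9,-31,3],-3.5],
  [[9,-31,3],-3.5],
  [[9,-31,3],-3.5],
  [[9,-31,3],-3.5],
  [[9,-31,3],-3.5],
  [[9,-31,3],-3.5],
  [[0,0,0],0],
])

```text
t: 2.5
tool_pos: [377.0, -167.7, 272.6]
orientation: [-2.372, -2.06, 0.002]
force: [0.3, 0.8, -0.7]
gripper_width: -0.3
grasp_force: 0.0
```

```bash
cat >> h.py <<'E'
from scipy.spatial.transform import Rotation as Ro
def wrist():
    s=observe();c=camera('wrist')
    T=np.eye(4);T[:3,:3]=Ro.from_rotvec(s['orientation']).as_matrix();T[:3,3]=s['tool_pos']
    c['extrinsics']=np.linalg.inv(T@np.array(c['tool_from_camera']));return s,c
E
python3 - <<'E'
from h import *
s,c=wrist();save(c,'w1.png')
R=Ro.from_rotvec(s['orientation']).as_matrix()
print(s['t'],s['tool_pos'],np.round(R,3).tolist(),s['q'],s['force'],s['gripper_width'])
for q in('long_unit','long_lever_pad'):
    for r in cut_out('wrist',q)[:2]: print(q,r['at'],r['confidence'],r['region'].sum())
t=camera('top')
cv2.imwrite('pics/topz.png',cv2.resize(t['image'][160:280,330:460,::-1],None,fx=5,fy=5,interpolation=cv2.INTER_CUBIC))
E
```

```text
2.5 [ 377.006801   -167.72416914  272.57390185] [[0.14, 0.99, -0.001], [0.99, -0.14, -0.001], [-0.001, -0.001, -1.0]] [-6.05008920e-01 -2.08425520e-01  1.64969005e+00 -9.30078162e-04
  1.70068236e+00 -4.64824089e-01] [ 0.28470658  0.83855773 -0.71959594] -0.29971843026063744
long_unit [539.3, 136.9] 0.78 36280
long_lever_pad [507.3, 190.1] 0.58 3355
long_lever_pad [294.4, 173.2] 0.53 1331
```

View pics/w1.png

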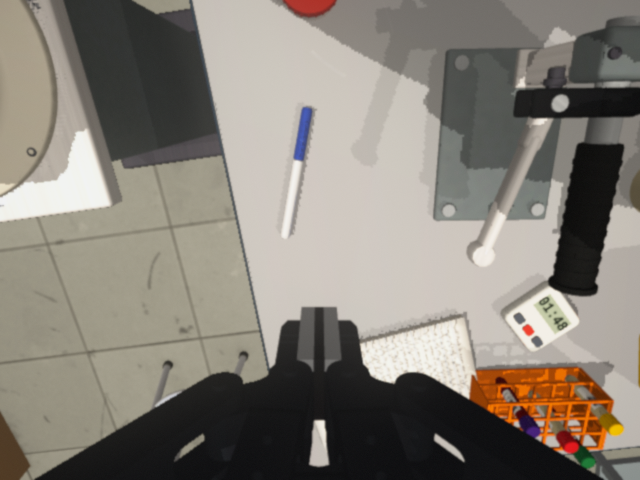

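View pics/topz.png

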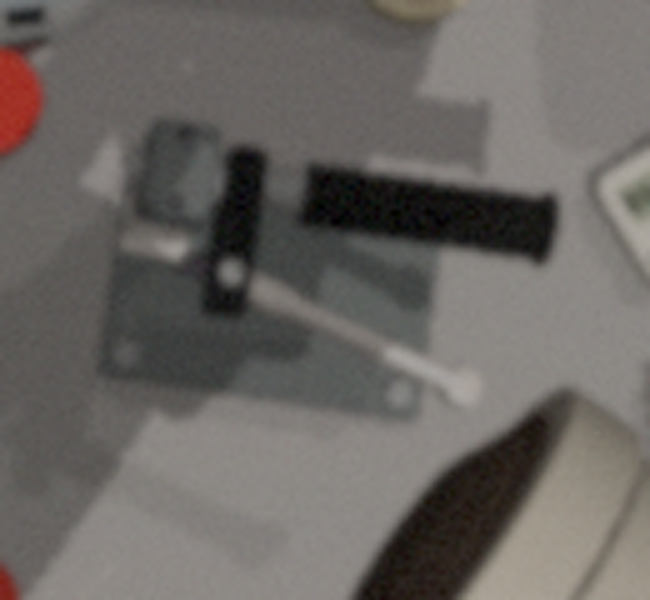

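Wrist view: plate corners at (448,49), (434,219), (547,220), pivot screw (560,103), lever tip knob (482,254). The top crop agrees (pivot crop (232,272), tip (463,388)). Fitting the unit pose.

```bash
cat > fit.py <<'E'
from h import *
from scipy.optimize import least_squares
import sys
O=np.array([[-60,85,10],[-60,-85,10],[60,-85,10],[-15,35,138]],float)
def world(p,P): 
    c,s=np.cos(p[2]),np.sin(p[2]);P=np.atleast_2d(P)
    return np.c_[p[0]+c*P[:,0]-s*P[:,1],p[1]+s*P[:,0]+c*P[:,1],P[:,2]]
def fit(c,uv,O=O):
    f=lambda p:(np.array([proj(c,w) for w in world(p,O)])-uv).ravel()
    r=least_squares(f,[555,-150,-.1]);return r.x,r.fun
E
python3 - <<'E'
from fit import *
s,c=wrist()
p,e=fit(c,np.array([[448,49],[434,219],[547,220],[560,103.]]));print('wrist',p,e.round(1))
t=camera('top')
z=lambda u,v:[330+u/5-.4,160+v/5-.4]
q,e=fit(t,np.array([z(100,378),z(418,420),z(232,272)]),O[[0,1,3]]);print('top',q,e.round(1))
for a in (p,q):
    d=np.array([-np.sin(.3),-np.cos(.3)]);n=np.array([-np.cos(.3),np.sin(.3)])
    piv=np.array([-15,35.])
    loc=[[*(piv+100*d+5*n),120],[-20,-65,120],[*(piv+132*d),129]]
    W=world(a,loc);print(W.round(1).tolist(),'tip proj',proj(c,W[2]),'axis x',np.degrees(a[2]))
print('tip from wrist at z=129',onz(c,(482,254),129), 'tool y deg',s['orientation'])
E
```

```text
wrist [ 5.64595415e+02 -1.39887640e+02 -1.16597734e-01] [-0.3 -0.8  0.4  2.1 -1.1 -0.5  0.6 -0.3]
top [ 5.63472972e+02 -1.44221983e+02 -1.10258497e-01] [-0.5 -0.2  0.4 -0.1  0.   0.3]
[[508.7, -192.8, 120.0], [537.2, -202.1, 120.0], [500.4, -224.1, 129.0]] tip proj (np.float64(479.80504380958416), np.float64(267.399935831523)) axis x -6.680558085673859
[[507.9, -197.5, 120.0], [536.4, -206.6, 120.0], [499.8, -228.8, 129.0]] tip proj (np.float64(479.12791875050783), np.float64(272.8369291417142)) axis x -6.317346513415835
tip from wrist at z=129 [ 502.1993258  -212.64459857  129.        ] tool y deg [-2.36310171e+00 -2.06979885e+00 -1.41266526e-04]
```

>>> jog_arm([
  [[11,-2.5,-21],0.2],
  [[11,-2.5,-21],0.2],
  [[11,-2.5,-21],0.2],
  [[11,-2.5,-21],0.2],
  [[11,-2.5,-21],0.2],
  [[11,-2.5,-21],0.2],
  [[11,-2.5,-21],0.2],
  [[11,-2.5,-21],0],
  [[0,0,0],0],
  [[0,0,0],0],
])

```text
t: 3.63
tool_pos: [463.9, -182.6, 104.6]
orientation: [-2.336, -2.098, 0.001]
force: [0.2, -0.5, 0.1]
gripper_width: -0.2
grasp_force: 0.0
```

```bash
python3 - <<'E'
from h import *
s,c=wrist();save(c,'w2.png');print(s['t'],s['tool_pos'],s['force'],s['ft_torque'])
E
```

```text
3.6333 [ 463.89506142 -182.55931614  104.62349312] [ 0.16839404 -0.52369096  0.10590714] [-0.01588019  0.00161795 -0.0112313 ]
```

View pics/w2.png

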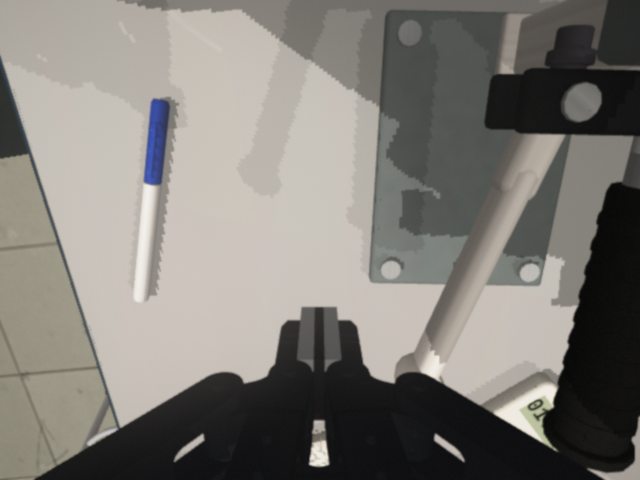

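The view shows the shut fingers (tip around (320,310)) clear on the robot side of the long lever, whose knob is at (420,365), with the bar to the right. Approaching contact now.

>>> jog_arm([
  [[5,-1,0],0],
  [[5,-1,0],0],
  [[5,-1,0],0],
  [[3,-1,0],0],
  [[3,-1,0],0],
  [[3,-1,0],0],
  [[0,0,0],0],
  [[0,0,0],0],
])

```text
t: 4.35
tool_pos: [488.3, -189.5, 104.8]
orientation: [-2.338, -2.097, 0.0]
force: [0.3, -0.4, -0.4]
gripper_width: -0.1
grasp_force: 0.0
```

>>> jog_arm([
  [[2,-0.6,0],0],
  [[2,-0.6,0],0],
  [[2,-0.6,0],0],
  [[2,-0.6,0],0],
  [[0,0,0],0],
  [[0,0,0],0],
])

```text
t: 4.85
tool_pos: [496.4, -191.9, 104.8]
orientation: [-2.338, -2.098, 0.0]
force: [0.7, -0.3, -0.3]
gripper_width: -0.0
grasp_force: 0.0
```

```bash
python3 - <<'E'
from h import *
s,c=wrist();save(c,'w3.png');print(s['t'],s['tool_pos'],s['force'],s['ft_torque'])
p=[564.6,-139.9,-.1166]
print('tcp px',proj(c,s['tool_pos']))
E
```

```text
4.85 [ 496.35070334 -191.90936263  104.8064727 ] [ 0.728223   -0.32286988 -0.30284797] [-0.00487174 -0.01077418  0.03418262]
tcp px (np.float64(317.85955770501846), np.float64(295.08129004696247))
```

View pics/w3.png

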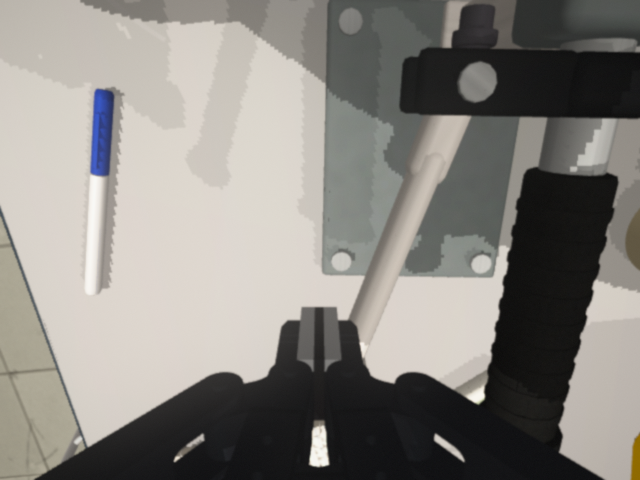

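The lever's outer face at (360,345) is nearly touching the right finger's back, with no force yet. Pressing in gradually.

>>> jog_arm([
  [[2,-0.5,0],0],
  [[2,-0.5,0],0],
  [[0,0,0],0],
  [[0,0,0],0],
])

```text
t: 5.23
tool_pos: [500.3, -192.9, 104.8]
orientation: [-2.339, -2.098, 0.0]
force: [0.1, -0.1, -0.4]
gripper_width: -0.2
grasp_force: 0.0
```

>>> jog_arm([
  [[2,-0.5,0],0],
  [[2,-0.5,0],0],
  [[2,-0.5,0],0],
  [[2,-0.5,0],0],
  [[0,0,0],0],
  [[0,0,0],0],
])

```text
t: 5.73
tool_pos: [508.3, -194.9, 104.8]
orientation: [-2.338, -2.098, 0.0]
force: [0.2, 0.1, 0.1]
gripper_width: -0.2
grasp_force: 0.0
```

>>> jog_arm([
  [[2,-0.5,0],0],
  [[2,-0.5,0],0],
  [[2,-0.5,0],0],
  [[2,-0.5,0],0],
  [[0,0,0],0],
  [[0,0,0],0],
])

```text
t: 6.23
tool_pos: [516.3, -196.9, 104.8]
orientation: [-2.338, -2.098, 0.0]
force: [-0.4, -0.4, -0.4]
gripper_width: -0.2
grasp_force: 0.0
```

```bash
python3 - <<'E'
from h import *
s,c=wrist();save(c,'w4.png');print(s['t'],s['tool_pos'],s['force'],s['ft_torque'])
t=camera('top')
a=cv2.resize(c['image'][:,:,::-1],(560,420)); b=cv2.resize(t['image'][180:260,350:450,::-1],None,fx=2.4,fy=2.4,interpolation=cv2.INTER_CUBIC)
o=np.zeros((420,800,3),np.uint8);o[:,:560]=a;o[:b.shape[0],560:560+b.shape[1]]=b;cv2.imwrite('pics/m4.png',o)
E
```

```text
6.2333 [ 516.33580081 -196.91252239  104.77325552] [-0.39201338 -0.43861053 -0.39562238] [0.01686266 0.00821793 0.01283996]
```

View pics/m4.png

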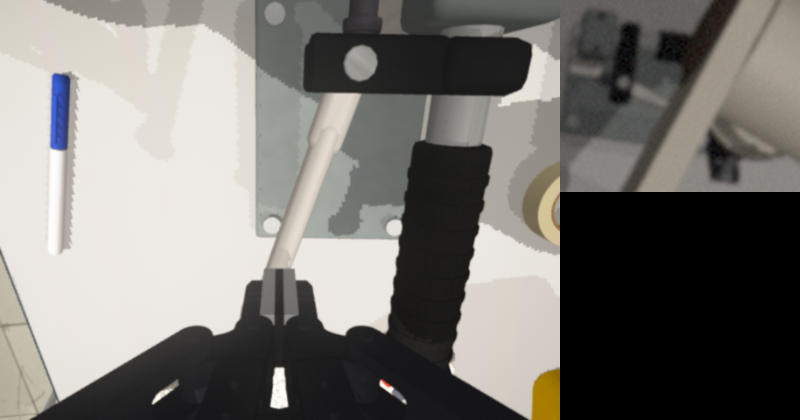

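The fingers now overlap the lever in the view (lever meets the fingertip at (285,265)), with no force: the lever seems not to have moved. I'm checking the finger heights against the camera geometry before moving.

```bash
python3 - <<'E'
from fit import *
s,c=wrist()
print(np.round(c['tool_from_camera'],3).tolist(),c['fx'],c['fy'],c['cx'],c['cy'])
R=Ro.from_rotvec(s['orientation']).as_matrix()
for p in [(0,0,0),(11,0,0),(-11,0,0),(0,0,-19),(11,0,-19),(11,0,-40),(-11,0,-40),(11,14.5,0),(11,14.5,-30)]:
    print(p,np.round(proj(c,s['tool_pos']+R@np.array(p))))
p=[564.6,-139.9,-.1166]
for a in (0,.1,.2,.3):
  th=.3-a;d=np.array([-np.sin(th),-np.cos(th)])
  print(a,[np.round(proj(c,world(p,[[*(np.array([-15,35])+L*d),120]])[0])).tolist() for L in (30,60,80,100,125)])
for r in cut_out('wrist','long_lever_pad')[:3]:
    print(r['at'],r['confidence']); m=r['region']
    for row in range(100,330,20):
        x=np.flatnonzero(m[row]); 
        if len(x): print(row,x.min(),x.max())
E
```

```text
[[0.0, 0.947, 0.32, 81.62], [1.0, -0.001, 0.001, 0.479], [0.001, 0.32, -0.947, -169.813], [0.0, 0.0, 0.0, 1.0]] 415.1143388328714 415.1143388328714 318.7032107916023 244.20065871880053
(0, 0, 0) [318. 295.]
(11, 0, 0) [318. 272.]
(-11, 0, 0) [318. 317.]
(0, 0, -19) [318. 315.]
(11, 0, -19) [318. 291.]
(11, 0, -40) [318. 316.]
(-11, 0, -40) [318. 370.]
(11, 14.5, 0) [351. 273.]
(11, 14.5, -30) [356. 303.]
0 [[368.0, 142.0], [341.0, 218.0], [325.0, 264.0], [310.0, 307.0], [293.0, 357.0]]
0.1 [[375.0, 144.0], [356.0, 222.0], [344.0, 269.0], [333.0, 313.0], [321.0, 363.0]]
0.2 [[384.0, 146.0], [371.0, 225.0], [364.0, 272.0], [357.0, 316.0], [349.0, 367.0]]
0.3 [[392.0, 146.0], [387.0, 225.0], [384.0, 273.0], [381.0, 317.0], [378.0, 368.0]]
[355.8, 190.6] 0.74
120 364 407
140 357 400
160 352 392
180 348 380
200 341 372
220 334 364
240 327 357
260 319 349
280 313 341
300 305 334
```

The lever hasn't moved. The visible fingertip (row 307, where the geometry predicts about 272) shows the shut fingers end some 25–30 mm above the nominal TCP, so they passed over the blade. Backing off, going lower and approaching again.

>>> jog_arm([
  [[-10,2.5,0],0],
  [[-15,4,0],0],
  [[-15,4,0],0],
  [[-10,2.5,0],0],
  [[0,0,-10],0],
  [[0,0,-10],0],
  [[0,0,-10],0],
  [[0,0,0],0],
  [[0,0,0],0],
])

```text
t: 7.18
tool_pos: [466.2, -183.8, 73.8]
orientation: [-2.337, -2.096, 0.001]
force: [1.0, 0.4, -0.6]
gripper_width: -0.1
grasp_force: 0.0
```

```bash
python3 - <<'E'
from fit import *
s,c=wrist();print(s['t'],s['tool_pos'],s['force'])
im=c['image'][:,:,::-1]
t=camera('scene')
R=Ro.from_rotvec(s['orientation']).as_matrix()
uv=np.array(proj(t,s['tool_pos']));print(uv)
u,v=uv.astype(int)
o=np.zeros((480,800,3),np.uint8);a=cv2.resize(im,(480,360));o[:360,:480]=a
y0,x0=max(0,v-60),max(0,u-50);b=t['image'][y0:y0+120,x0:x0+100,::-1];b=cv2.resize(b,(320,384));o[:384,480:]=b
cv2.imwrite('pics/m5.png',o);print(x0,y0)
E
```

```text
7.1833 [ 466.15191396 -183.75835245   73.80800537] [ 0.9669981   0.40827737 -0.6423453 ]
[373.89326089 208.74063489]
323 148
```

View pics/m5.png

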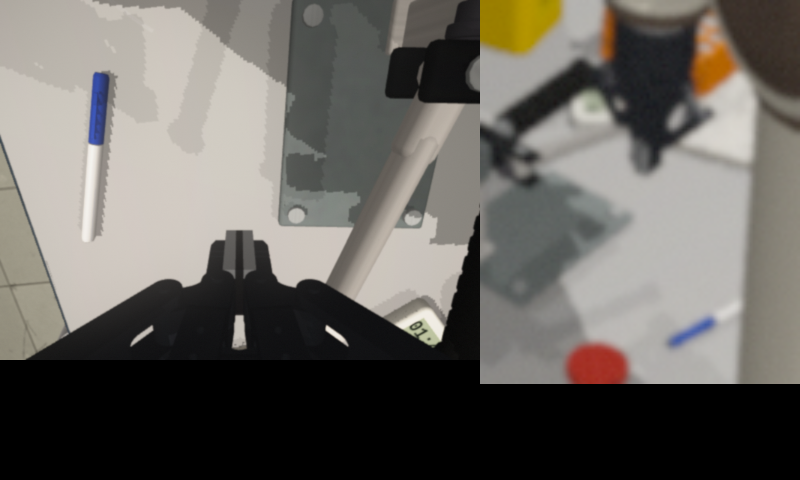

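Scene crop: the fingertip ends about 8 px above where the nominal TCP projects (roughly 25 mm), confirming it. It's now at blade height on the robot side of the lever. Approaching again.

>>> jog_arm([
  [[6,-1,0],0],
  [[6,-1,0],0],
  [[6,-1,0],0],
  [[4,-1,0],0],
  [[3,-1,0],0],
  [[3,-0.5,0],0],
  [[0,0,0],0],
  [[0,0,0],0],
])

```text
t: 7.95
tool_pos: [494.3, -189.4, 74.8]
orientation: [-2.338, -2.098, 0.0]
force: [0.0, 0.5, -0.5]
gripper_width: -0.3
grasp_force: 0.0
```

>>> jog_arm([
  [[2,-0.5,0],0],
  [[2,-0.5,0],0],
  [[2,-0.5,0],0],
  [[0,0,0],0],
  [[0,0,0],0],
])

```text
t: 8.37
tool_pos: [500.2, -191.0, 74.8]
orientation: [-2.338, -2.097, 0.0]
force: [-3.6, -1.1, 0.9]
gripper_width: -0.1
grasp_force: 1.2
```

>>> jog_arm([
  [[2,-0.5,0],0],
  [[2,-0.5,0],0],
  [[2,-0.5,0],0],
  [[0,0,0],0],
  [[0,0,0],0],
])

```text
t: 8.78
tool_pos: [506.3, -192.5, 74.8]
orientation: [-2.339, -2.098, 0.0]
force: [-3.5, -1.7, -0.0]
gripper_width: 0.0
grasp_force: 1.6
```

Contact, with the expected spring force. Continuing to the stop.

>>> jog_arm([
  [[2,-0.7,0],0],
  [[2,-0.7,0],0],
  [[2,-0.6,0],0],
  [[2,-0.6,0],0],
  [[2,-0.6,0],0],
  [[0,0,0],0],
  [[0,0,0],0],
])

```text
t: 9.37
tool_pos: [516.3, -195.7, 74.8]
orientation: [-2.338, -2.098, 0.0]
force: [-5.8, -2.3, 0.2]
gripper_width: -0.3
grasp_force: 2.3
```

>>> jog_arm([
  [[1.5,-0.4,0],0],
  [[1.5,-0.4,0],0],
  [[0,0,0],0],
  [[0,0,0],0],
])

```text
t: 9.7
tool_pos: [519.2, -196.4, 74.8]
orientation: [-2.338, -2.097, 0.0]
force: [-6.1, -1.1, 0.8]
gripper_width: 0.0
grasp_force: 2.5
```

>>> jog_arm([
  [[1.5,-0.4,0],0],
  [[0,0,0],0],
  [[0,0,0],0],
])

```text
t: 9.95
tool_pos: [520.7, -196.8, 74.8]
orientation: [-2.338, -2.097, 0.0]
force: [-6.6, -1.5, 0.4]
gripper_width: 0.3
grasp_force: 2.6
```

>>> jog_arm([
  [[1,-0.2,0],0],
  [[0,0,0],0],
  [[0,0,0],0],
])

```text
t: 10.2
tool_pos: [521.6, -197.0, 74.8]
orientation: [-2.338, -2.097, 0.0]
force: [-4.6, -1.9, -0.4]
gripper_width: 0.2
grasp_force: 2.7
```

>>> jog_arm([
  [[1,-0.2,0],0],
  [[0,0,0],0],
  [[0,0,0],0],
])

```text
t: 10.45
tool_pos: [522.6, -197.2, 74.8]
orientation: [-2.338, -2.097, 0.0]
force: [-5.2, -1.7, 0.7]
gripper_width: -0.1
grasp_force: 2.7
```

>>> jog_arm([
  [[1,-0.2,0],0],
  [[0,0,0],0],
  [[0,0,0],0],
])

```text
t: 10.7
tool_pos: [523.6, -197.4, 74.8]
orientation: [-2.338, -2.097, 0.0]
force: [-5.5, -1.1, -0.3]
gripper_width: -0.1
grasp_force: 2.8
```

>>> jog_arm([
  [[1,-0.2,0],0],
  [[0,0,0],0],
  [[0,0,0],0],
])

```text
t: 10.95
tool_pos: [524.5, -197.6, 74.8]
orientation: [-2.338, -2.097, 0.001]
force: [-7.2, -1.1, 2.0]
gripper_width: -0.3
grasp_force: 3.4
```

>>> jog_arm([
  [[1,-0.2,0],0],
  [[0,0,0],0],
  [[0,0,0],0],
])

```text
t: 11.2
tool_pos: [524.8, -197.6, 74.7]
orientation: [-2.337, -2.096, 0.002]
force: [-13.8, 0.3, 4.5]
gripper_width: -0.0
grasp_force: 6.7
```

```bash
cat > ang.py <<'E'
from fit import *
s,c=wrist();print(s['t'],s['tool_pos'],s['force'],s['ft_torque'])
for r in cut_out('wrist','long_lever_pad')[:2]:
    m=r['region'];P=[]
    for row in range(120,300,10):
        x=np.flatnonzero(m[row])
        if len(x)>10: P.append(onz(c,((x.min()+x.max())/2,row),120)[:2])
    if len(P)<4: continue
    P=np.array(P);k=np.polyfit(P[:,1],P[:,0],1)
    print(r['confidence'],'dx/dy',k[0],'lever yaw from unit',np.arctan(k[0])-.1166, 'n',len(P))
E
python3 ang.py; python3 -c "
from h import *
s,c=wrist();save(c,'w6.png')"
```

```text
11.2 [ 524.80444538 -197.64378628   74.69970841] [-13.76848655   0.25949249   4.48144316] [-0.06334753  1.89803479 -0.06632496]
0.61 dx/dy 0.12319461358467373 lever yaw from unit 0.00597699010515837 n 18
```

View pics/w6.png

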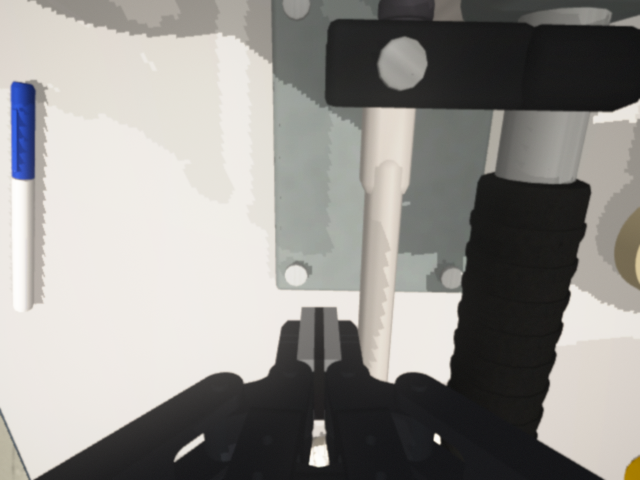

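The lever (edge at (375,340)) is parallel to the bar, clear of the grip, and the force has risen sharply to 14 N: the stop is reached. Releasing fully.

>>> jog_arm([
  [[-4,1,0],0],
  [[-4,1,0],0],
  [[-4,1,0],0],
  [[-4,1,0],0],
  [[-4,1,0],0],
  [[-4,1,0],0],
  [[-4,1,0],0],
  [[-4,1,0],0],
  [[-4,1,0],0],
  [[-4,1,0],0],
  [[0,0,0],0],
  [[0,0,0],0],
])

```text
t: 12.35
tool_pos: [485.8, -187.9, 75.1]
orientation: [2.338, 2.097, 0.0]
force: [0.3, 0.2, -0.4]
gripper_width: -0.1
grasp_force: 0.0
```

>>> jog_arm([
  [[0,0,0],0],
  [[0,0,0],0],
  [[0,0,0],0],
  [[0,0,0],0],
])

```text
t: 12.68
tool_pos: [485.9, -187.9, 74.8]
orientation: [-2.339, -2.098, 0.0]
force: [-1.0, -0.4, 0.6]
gripper_width: 0.1
grasp_force: 0.0
```

```bash
python3 ang.py
```

```text
12.6833 [ 485.86056401 -187.87142857   74.83161028] [-0.96856096 -0.36625682  0.55300795] [-0.01396182 -0.01273501 -0.01749067]
0.97 dx/dy 0.44155582210793654 lever yaw from unit 0.299209596965761 n 17
```

The lever is right back at rest (0.30 rad lean, no contact). Second press.

>>> jog_arm([
  [[4,-1,0],0],
  [[4,-1,0],0],
  [[4,-1,0],0],
  [[4,-1,0],0],
  [[4,-1,0],0],
  [[4,-1,0],0],
  [[4,-1,0],0],
  [[4,-1,0],0],
  [[3,-0.8,0],0],
  [[2,-0.5,0],0],
  [[0,0,0],0],
  [[0,0,0],0],
])

```text
t: 13.78
tool_pos: [522.7, -197.2, 74.7]
orientation: [-2.338, -2.097, 0.001]
force: [-5.8, -1.0, -0.4]
gripper_width: -0.1
grasp_force: 2.7
```

>>> jog_arm([
  [[1,-0.2,0],0],
  [[0.8,-0.2,0],0],
  [[0,0,0],0],
  [[0,0,0],0],
  [[0,0,0],0],
])

```text
t: 14.2
tool_pos: [524.4, -197.5, 74.6]
orientation: [-2.338, -2.097, 0.001]
force: [-5.6, -1.1, 0.5]
gripper_width: 0.0
grasp_force: 2.9
```

>>> jog_arm([
  [[1,-0.2,0],0],
  [[0,0,0],0],
  [[0,0,0],0],
  [[0,0,0],0],
  [[0,0,0],0],
  [[0,0,0],0],
])

```text
t: 14.7
tool_pos: [524.7, -197.6, 74.6]
orientation: [-2.337, -2.096, 0.002]
force: [-12.7, 0.3, 3.3]
gripper_width: 0.2
grasp_force: 6.0
```

```bash
python3 ang.py
```

```text
14.7 [ 524.74466992 -197.58500302   74.61368421] [-12.71630831   0.25072017   3.25433132] [-0.05529769  1.73487305 -0.03557292]
0.59 dx/dy 0.12511223129929736 lever yaw from unit 0.007865497683846201 n 18
0.55 dx/dy 0.3435083288592436 lever yaw from unit 0.2142799285542425 n 18
```

At the stop again with a light 13 N hold. Handing in.

```bash
python3 -c "
from bench import finish_job
print(finish_job())"
```

```text
the job is handed in; nothing more can be done
None
```

I pressed the long lever to its stop, let it spring fully back to rest, then pressed it to the stop again and handed in still holding it there at about 13 N; I pressed nothing else, though a first approach passed just over the lever without touching it.

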